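Open the push-and-turn cap of the machine-cleaner bottle

TASK

Push the squat square-shouldered cleaner bottle into the steel corner stop, so that it stands upright and flush against both of its walls. Then press its safety cap down against the spring, twist it counter-clockwise (seen from above) past its catch and lift it straight up off the neck. Finish while still holding the cap, level and still, about 8 cm above where it sat, with the bottle left standing flush in the corner and the other things on the counter left alone.

Things in the scene. Friction and masses are not known exactly. Their poses are not given: they have to be found in the camera images.
- corner (a point): Steel corner stop fixed to the counter: two walls 28 mm high, 8 mm thick, at a right angle. Point: their inner corner at counter height. The long back wall's inner face is the plane x = 0 of this frame and runs 140 mm along +y; the short right wall's inner face is y = 0 and runs 100 mm along -x. The bottle belongs in the quarter x < 0, y > 0. A screw flange 6 mm high lies 22 mm wide outside each wall.
- bottle_mid (a point): White plastic cleaner bottle, loose, about 0.6 kg (pushed or dragged from high up it tips): body 64 mm (its x) by 84 mm (its y), 70 mm high, then a low shoulder and the neck. Point: middle of the body, 35 mm above the counter, on the axis of neck and cap; z up, paper label on the -x face. Fully home, this point is at x = -32, y = +42 mm in the corner's frame with the axes parallel.
- neck (a point): Top of the bottle's neck, 97 mm above the counter. Two ledges on it hold two tabs inside the cap: unpressed, the cap neither turns nor lifts. It must be 4.5 mm or more down while it is turned counter-clockwise (from above) through the first 45 degrees; turned 45 to 130 degrees (best about 65) it lifts straight off, free after 15 mm. Clockwise it is blocked.
- cap_mid (a point): Dark grey ribbed round safety cap, 52 mm across, 36 mm high, 45 g, shut on the bottle's neck. Point: on its axis half-way up, 104 mm above the counter when shut (top 122, rim 86, shoulder of the bottle 77 mm). Grip it round its side from above; the upper half is solid. Shut, its axes are parallel to the bottle's. It has 1.5 mm of sideways and 4 degrees of turning play.
- seal (a joint): How far the sprung seal in the neck, and the cap on it, is pressed down, in m: 0 = up (cap at rest or off), 0.0065 = cap fully pressed, at its stop. It takes 4 N to start and 8 N to reach the stop.
- tamper: Bystander: tamper with a wooden grip, 58 mm across, 93 high; origin under its centre.
- cup: Bystander: white coffee cup with handle, nearer the robot, 80x105x58 mm; origin under its centre.
- pitcher: Bystander: small steel milk pitcher, 72x120x85 mm; origin under its centre.
- cup_back: Bystander: another white coffee cup, further back, 80x105x58 mm; origin under its centre.
- roll: Bystander: roll of grey tape lying flat, 103 mm across, 48 high; origin under its centre.
Things that resemble listed ones, but are neither listed nor needed, are in the scene too. Of the things that look like the part that bears cap_mid, the smaller one is meant. Leave any yellow look-alike of the part that bears bottle_mid alone.

How it is judged (in metres and radians):
On the way, in this order (a step that is already met when the one before it is completed fails the run):
1. the bottle stands square and flush in the corner (within 4 mm of both walls, 4 degrees) (x of bottle_mid in the frame of corner above -0.036 m and y of bottle_mid in the frame of corner between 0.038 and 0.046 m and angle between the x axis of bottle_mid and the x axis of corner, either way round below 0.07 rad and angle between bottle_mid's own z axis and vertical below 0.05 rad), for 0.2 s.
2. the cap, pressed down, is turned past its catch (value of joint seal above 0.003 m and angle between the x axis of cap_mid and the x axis of bottle_mid, either way round above 0.3 rad), for 0.05 s.
At the end, for the whole second after the job is handed in: The fingers hold the cap, still and level (within 15 degrees), 50 to 130 mm above its shut height and within 30 mm of the bottle's axis, touching no bottle; the bottle stands on the counter, upright, within 4 mm of both walls of the corner stop and within 4 degrees of square (all of step 1 and z of cap_mid in the frame of bottle_mid between 0.119 and 0.199 m and horizontal distance between cap_mid and bottle_mid below 0.03 m and angle between cap_mid's own z axis and vertical below 0.26 rad and contact force between the fingers and cap above 1 N and contact force between cap and bottle below 0.05 N and linear speed of each of cap, bottle below 0.02 m/s and height (world z) of bottle_mid below 0.039 m); the arm keeps its last pose, push and grip.
It fails at once if the bottle is tipped (angle between bottle_mid's own z axis and vertical above 0.35 rad).
It fails at once if a bystander is moved by more than 30 mm (distance of any of tamper, cup, pitcher, cup_back, roll from where it was at the start of the episode above 0.03 m).
It also fails if it takes over 72 s, if anything falls off the work surface, if the arm or the gripper's body presses on something with over 40 N, if the wrist force passes 120 N, or if a joint passes its speed limit or range.

ROBOT

A 6-joint arm with a two-finger parallel gripper is mounted at the origin on a cart in front of the work surface, level with it; the furniture and walls round the work are solid. World frame = base frame: x ahead of the robot, y to its left, z up, the work surface at z = 0. Lengths are in mm, angles in degrees, forces in N, time in s.
With the tool pointing down it reaches from about 300 to 850 mm from the base axis. Payload 4.2 kg.
Tool frame: the origin (TCP) lies on the centre line of the jaws, within the pads' length; the fingertips stand 11 mm ahead of it and the grasp point (between the pads) lies 8 mm behind it; z points along the fingers, y is the line along which they close (so a half turn about z gives the same grasp; the last joint's range is limited). The gripper opens to 91 mm and grips with 3 to 60 N. Pads are 32 mm wide; open, the fingers measure 118 mm over their backs; the gripper's body (76 mm by 178 mm) begins 60 mm behind the grasp point.
Start: joints at [75.86, 18.312, 89.639, -0, 72.044, -1.146], TCP at [129.296, 560.29, 224.976] pointing down, gripper open.
Joint ranges: [-177.97, 177.97], [-48.28, 115.42], [12.27, 149.76], [-77.06, 257.06], [2.81, 150.46], [-146.56, 146.56]. Speed limits (degrees/s): [147.25, 147.25, 180, 180, 180, 180].

INTERFACE

Orientations are given as [roll, pitch, yaw] about the fixed x, y, z axes, in that order (R = Rz(yaw) Ry(pitch) Rx(roll)).
In Python, from workcell import env, grab_frame, camera_model, models gives the robot as it stands.
- The arm moves only by the shell command python3 -m crank 'ROWS' [FORCE]. ROWS is text: rows parted by semicolons, each of 7 numbers parted by spaces: the closure, from -1 (fully open) to 1 (shut), so that 0 is half open, then the shift along the tool's x, y, z in mm, then the turn, a rotation vector about the tool's x, y, z in degrees. A call has 1 to 10 rows; each row shifts and turns the commanded pose from where the row before left it, along the tool's axes as they then stand; what a row does not reach is not made up. A row lasts 1/8 s, in which the tool goes at most 62.5 mm and 10.7 degrees, less where a joint would pass 70% of its speed; a pose out of reach is approached as far as the arm can. A call is refused whole if a number of a shift passes 62.5 or a number of a turn 10.7, either way. A call with a gripper value outside its range is refused whole. The fingers move at their own pace and stop on an object; FORCE is the grip in N (left out, the last holds). Time passes only in rows, so rows that do not move let the fingers close. It gives the time, the measured TCP pose, the force, the opening and the grip force at its end, in the units of the state.
- env.state(): the state, without advancing time (a new reading comes with each control period).
- grab_frame(name): name is "scene" or "top" or "wrist"; returns the picture (384x512x3 uint8, blue, green, red); there is no depth.
- camera_model(name): a dict with "K" (3x3 intrinsics, pixels), "R" (3x3) and "t" (3): a world point X has camera coordinates R X + t; the wrist camera has in their place "mount" (4x4, takes a point from camera to tool coordinates, whose origin is the TCP and whose axes are the flange's). Camera axes: x right, y down, z forward; pixel columns grow to the right and rows downward; lengths in mm; the calibration is good to about 2 mm. A picture is of the moment at which its call begins: read the wrist's pose just before it. camera_model takes no time and is no camera call.
- env.job_done(): hands the job in; it is judged then, once.
Trained networks look in the newest picture that a camera, given by its name, has taken for a name from the list of things; names that differ only in an ending like _2 or _b are one class to them, and where a whole thing is asked for, a point or a joint stands for the part that bears it (a point fixed in the world has none). Each returns a list of dicts, best first, with "p" (0 to 1); they miss things now and then, are a little off and sometimes report something else, mostly with a low value. They report only what shows in the picture. A call takes as long as a camera call. They do not tell look-alikes from the thing itself.
- models.search_frame(name, camera): "point" ([x, y, z] in mm, in world coordinates, good to about 4 mm: the middle of the surface that is visible of it).
The state is a dict: "time_s": time; "qpos": joint angles; "qvel": joint speeds; "effort": joint torques, N m; "ee_pos": TCP position; "ee_rot": TCP orientation; "force": force on the tool from outside, world axes, zero at the start; "torque": the same for the moment, N m; "gripper_width": finger opening in mm; "gripper_force": force on a finger pad.
Only numpy, scipy, OpenCV 4.12 (cv2) and the standard library are available. Lean on these libraries where they do the work, as an engineer would, in place of code of your own. Each camera call takes 0.05 s, during which the arm holds its last target. There are 200 camera calls.

## Working session

There is one attempt and no reset: what is moved stays moved. The work goes in short steps, Python scripts to look and compute and a shell command to move; the robot and the scene stay as the last step left them, time stands still between calls to the robot, and variables do not carry over. Pictures are saved under pics/ and viewed, at most 10 in all, crops included, and the job is handed in when it is done.

```bash
mkdir -p pics
python3 - <<'E'
from workcell import env, grab_frame, camera_model, models
import cv2, numpy as np
a=grab_frame("scene");b=grab_frame("top")
cv2.imwrite("pics/a.png",a);cv2.imwrite("pics/b.png",b)
s=env.state();print({k:np.round(s[k],3).tolist() for k in s})
def px(c,P):
    m=camera_model(c);q=np.array(m["K"])@(np.array(m["R"])@np.array(P)+np.array(m["t"]).ravel());return (q[:2]/q[2]).round().tolist()
for n in ["corner","bottle_mid","cap_mid","neck","tamper","cup","pitcher","roll"]:
  for c in ["scene","top"]:
    print(n,c,[(np.round(r["point"]).tolist(),round(r["p"],2),px(c,r["point"])) for r in models.search_frame(n,c)])
E
```

```text
{'time_s': 0.1, 'qpos': [75.861, 18.35, 89.699, -0.001, 72.043, -1.146], 'qvel': [0.012, -0.153, -0.191, 0.136, -0.005, 0.027], 'effort': [-0.0, -41.333, -23.251, 0.073, 0.042, -0.0], 'ee_pos': [129.179, 559.87, 224.19], 'ee_rot': [-179.909, -0.001, 167.007], 'force': [-0.533, -0.601, 0.708], 'torque': [0.003, 0.043, 0.024], 'gripper_force': 0.0, 'gripper_width': 91.175}
corner scene [([551.0, -272.0, 10.0], 0.72, [313.0, 261.0])]
corner top [([552.0, -248.0, 10.0], 0.6, [332.0, 196.0])]
bottle_mid scene [([426.0, -164.0, 56.0], 0.97, [264.0, 246.0]), ([469.0, 72.0, 69.0], 0.91, [240.0, 192.0])]
bottle_mid top [([470.0, 84.0, 72.0], 0.82, [237.0, 205.0]), ([420.0, -126.0, 68.0], 0.66, [297.0, 225.0]), ([447.0, -363.0, 22.0], 0.22, [363.0, 226.0])]
cap_mid scene [([556.0, -28.0, 51.0], 0.6, [276.0, 204.0]), ([437.0, -149.0, 125.0], 0.58, [265.0, 229.0])]
cap_mid top [([548.0, -15.0, 44.0], 0.83, [268.0, 189.0]), ([438.0, -135.0, 118.0], 0.55, [301.0, 216.0]), ([552.0, 248.0, 47.0], 0.21, [194.0, 181.0])]
neck scene [([470.0, 72.0, 70.0], 0.89, [241.0, 192.0]), ([426.0, -165.0, 55.0], 0.74, [265.0, 246.0])]
neck top [([468.0, 87.0, 65.0], 0.91, [236.0, 206.0]), ([416.0, -127.0, 70.0], 0.86, [297.0, 225.0]), ([438.0, -131.0, 120.0], 0.35, [300.0, 216.0])]
tamper scene [([449.0, -382.0, 19.0], 0.82, [306.0, 299.0])]
tamper top [([446.0, -362.0, 23.0], 0.72, [363.0, 227.0])]
cup scene [([441.0, 304.0, 36.0], 0.89, [205.0, 161.0])]
cup top []
pitcher scene [([468.0, 435.0, 56.0], 0.91, [196.0, 135.0])]
pitcher top [([476.0, 459.0, 43.0], 0.83, [133.0, 197.0]), ([438.0, 318.0, 45.0], 0.27, [171.0, 210.0])]
roll scene [([553.0, -418.0, 45.0], 0.87, [341.0, 289.0])]
roll top [([556.0, -409.0, 46.0], 0.64, [379.0, 196.0]), ([438.0, -133.0, 117.0], 0.57, [300.0, 216.0])]
```

Run:
```python
import cv2
a=cv2.imread("pics/a.png");b=cv2.imread("pics/b.png")
cv2.imwrite("pics/a2.png",cv2.resize(a[120:330,150:400],None,fx=3,fy=2.85,interpolation=cv2.INTER_CUBIC))
cv2.imwrite("pics/b2.png",cv2.resize(b[150:280,160:400],None,fx=3.3,fy=3.3,interpolation=cv2.INTER_CUBIC))
```

```text
(no output)
```

View pics/a2.png

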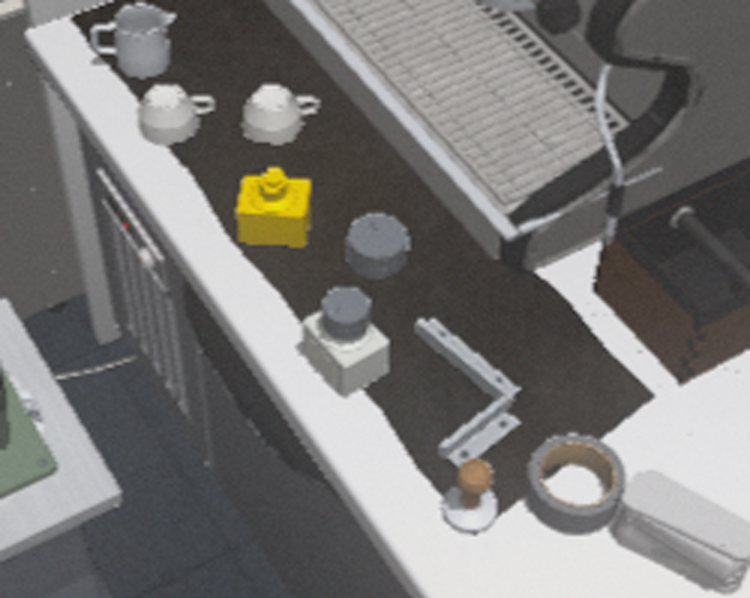

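View pics/b2.png

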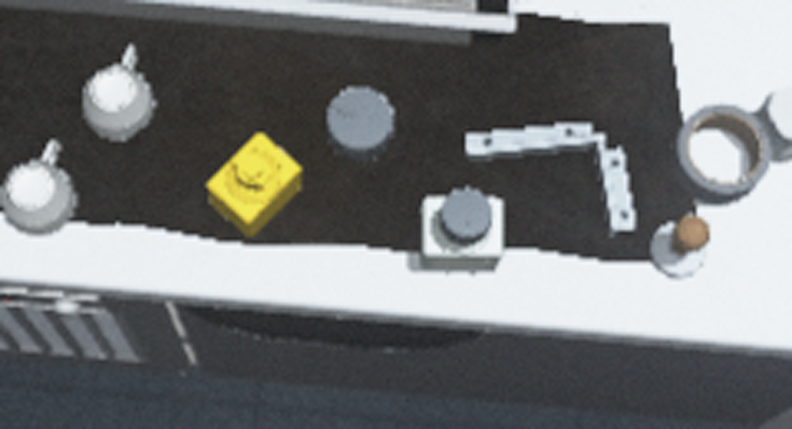

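The white bottle, at crop b2 (463,230), is the target; the yellow one at (255,180) is the look-alike. The cap on the white bottle at (465,215) is the smaller of two, and the loose one at (360,118) is larger. The corner is at (600,135), opening towards the robot and to the left. Next I get a close view from the wrist camera.

```bash
cat > h.py <<'E'
from workcell import env, grab_frame, camera_model, models
import cv2, numpy as np
from scipy.spatial.transform import Rotation as Ro
def pose():
    s=env.state();return np.array(s["ee_pos"]),Ro.from_euler("xyz",s["ee_rot"],degrees=True)
def to(p,yaw):
    P,R=pose();T=Ro.from_euler("xyz",[180,0,yaw],degrees=True)
    print("shift(tool now)",R.inv().apply(np.array(p)-P).round(1),"turn",(R.inv()*T).as_rotvec(degrees=True).round(2))
def wcam(P,R):
    m=camera_model("wrist");M=np.array(m["mount"]);K=np.array(m["K"])
    A=np.eye(4);A[:3,:3]=R.as_matrix();A[:3,3]=P
    return K,A@M
def w2p(X,P,R):
    K,C=wcam(P,R);q=K@(np.linalg.inv(C)@np.append(X,1))[:3];return q[:2]/q[2]
def p2w(u,z,P,R):
    K,C=wcam(P,R);d=C[:3,:3]@np.linalg.solve(K,[u[0],u[1],1]);o=C[:3,3];return (o+d*(z-o[2])/d[2]).round(1)
E
python3 - <<'E'
from h import *
m=camera_model("wrist");print(np.round(m["mount"],2),np.round(m["K"]))
to([330,-170,300],90)
E
```

```text
[[  -0.     -0.97   -0.25   69.81]
 [   1.     -0.     -0.     -0.78]
 [   0.     -0.25    0.97 -159.53]
 [   0.      0.      0.      1.  ]] [[345.   0. 256.]
 [  0. 345. 191.]
 [  0.   0.   1.]]
shift(tool now) [-359.7 -666.5  -75.1] turn [ 0.   -0.   77.01]
```

```bash
python3 -m crank '-1 -32 -42.5 -8 0 0 0;-1 -32 -42.5 -8 0 0 0;-1 -32 -42.5 -8 0 0 0;-1 -32 -42.5 -8 0 0 0;-1 -32 -42.5 -8 0 0 0;-1 -32 -42.5 -8 0 0 0;-1 -32 -42.5 -8 0 0 0;-1 -32 -42.5 -8 0 0 0'
python3 -m crank '-1 -32 -42.5 0 0 0 0;-1 -32 -42.5 0 0 0 0;-1 -32 -42.5 0 0 0 0;-1 -32 -42.5 0 0 0 0;-1 -32 -42.5 0 0 0 0;-1 -32 -42.5 0 0 0 0;-1 -32 -42.5 0 0 0 0'
python3 -m crank '-1 0 0 0 0 0 9.6;-1 0 0 0 0 0 9.6;-1 0 0 0 0 0 9.6;-1 0 0 0 0 0 9.6;-1 0 0 0 0 0 9.6;-1 0 0 0 0 0 9.6;-1 0 0 0 0 0 9.6;-1 0 0 0 0 0 9.6;-1 0 0 0 0 0 0;-1 0 0 0 0 0 0'
python3 - <<'E'
from h import *
P,R=pose();print(P,R.as_euler("xyz",degrees=True))
im=grab_frame("wrist");cv2.imwrite("pics/w1.png",im);np.savez("w1.npz",P=P,q=R.as_quat())
for n in ["corner","bottle_mid","cap_mid"]:
    print(n,[(np.round(r["point"]).tolist(),round(r["p"],2),w2p(r["point"],P,R).round().tolist()) for r in models.search_frame(n,"wrist")])
cv2.imwrite("pics/w1b.png",cv2.resize(im,(800,600),interpolation=cv2.INTER_CUBIC))
E
```

```text
time_s: 1.9
ee_pos: [302.7, 169.9, 289.5]
ee_rot: [179.9, 0.1, 167.0]
force: [0.7, 0.7, 0.2]
gripper_width: 91.3
gripper_force: 0.0
time_s: 2.78
ee_pos: [454.2, -170.6, 289.1]
ee_rot: [180.0, 0.0, 167.0]
force: [1.4, -0.0, 0.1]
gripper_width: 91.2
gripper_force: 0.0
time_s: 4.03
ee_pos: [453.6, -168.8, 288.9]
ee_rot: [180.0, -0.0, 90.3]
force: [0.5, -0.3, 0.1]
gripper_width: 91.1
gripper_force: 0.0
[ 453.61439249 -168.78496092  288.92826038] [ 1.79998007e+02 -6.20705952e-03  9.03388620e+01]
corner [([559.0, -217.0, 13.0], 0.84, [336.0, 195.0])]
bottle_mid [([448.0, -112.0, 69.0], 0.56, [251.0, 114.0])]
cap_mid [([444.0, -132.0, 121.0], 0.96, [245.0, 137.0]), ([558.0, -22.0, 52.0], 0.92, [356.0, 26.0])]
```

View pics/w1b.png

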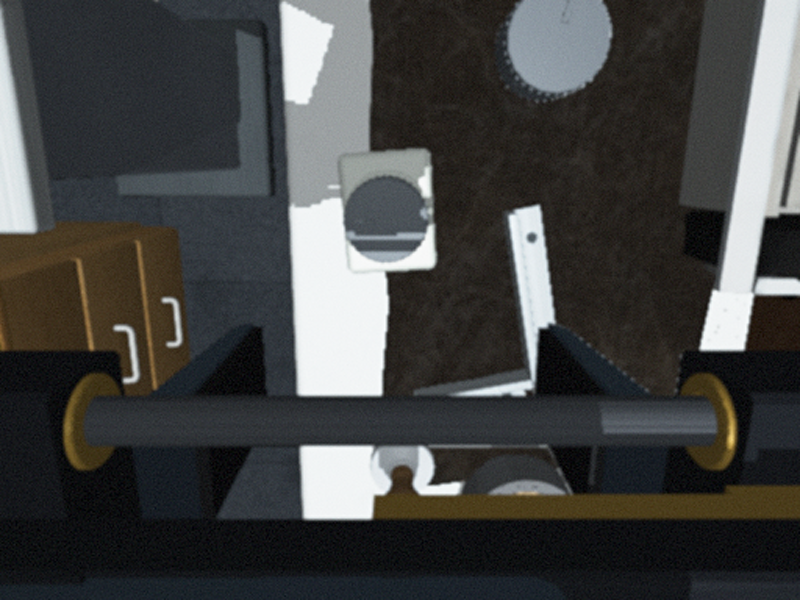

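The wrist view shows the bottle body top with corners (339,155), (432,149), (436,268), (349,272). The corner is at about (533,382), partly hidden by the gripper, so I shift 90 mm towards -y.

```bash
python3 -m crank '-1 -45 0 0 0 0 0;-1 -45 0 0 0 0 0;-1 0 0 0 0 0 0;-1 0 0 0 0 0 0'
python3 - <<'E'
from h import *
P,R=pose();print(P,R.as_euler("xyz",degrees=True))
im=grab_frame("wrist");np.savez("w2.npz",P=P,q=R.as_quat());cv2.imwrite("pics/w2.png",im)
for n in ["corner","bottle_mid","cap_mid"]:
    print(n,[(np.round(r["point"]).tolist(),round(r["p"],2),w2p(r["point"],P,R).round().tolist()) for r in models.search_frame(n,"wrist")])
cv2.imwrite("pics/w2b.png",cv2.resize(im[20:215,200:460],None,fx=3,fy=3,interpolation=cv2.INTER_CUBIC))
E
```

```text
time_s: 4.72
ee_pos: [453.8, -258.4, 288.7]
ee_rot: [-180.0, -0.1, 90.2]
force: [0.1, 0.1, -0.3]
gripper_width: 91.0
gripper_force: 0.0
[ 453.8294345  -258.44431711  288.71837048] [-1.79979142e+02 -5.71256939e-02  9.02004084e+01]
corner [([555.0, -249.0, 6.0], 0.94, [334.0, 150.0])]
bottle_mid [([445.0, -157.0, 74.0], 0.65, [248.0, 69.0])]
cap_mid [([442.0, -134.0, 123.0], 0.59, [243.0, 37.0])]
```

View pics/w2b.png

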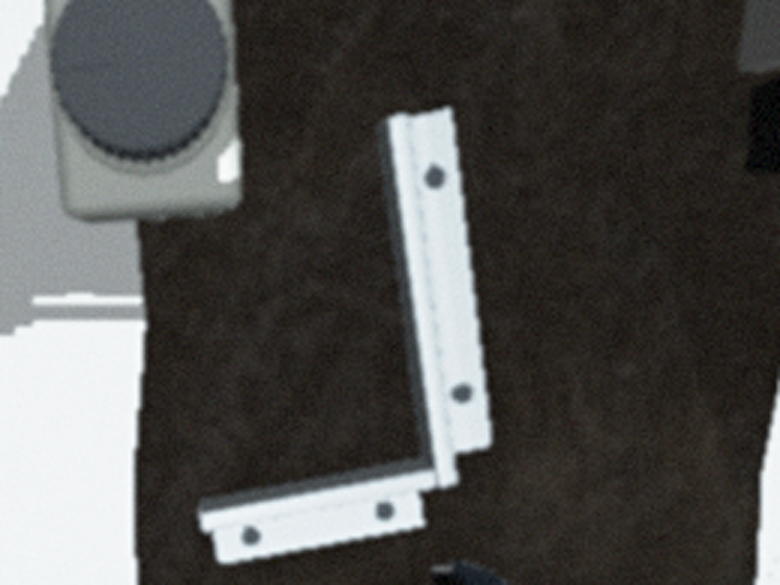

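Crop w2b shows the wall's top inner edge running from (389,117) to the corner at (434,468) and on to (201,514). The bottle's front edge at the body top runs from (64,217) to (241,213).

Run:
```python
from h import *
def ld(f):
    d=np.load(f);return d["P"],Ro.from_quat(d["q"])
P,R=ld("w2.npz");f=lambda u,z:p2w(((u[0]+.5)/3+199.5,(u[1]+.5)/3+19.5),z,P,R)
a,c,b=[f(u,28) for u in [(389,117),(434,468),(201,514)]]
print("wall",a,c,b,np.linalg.norm(a-c),np.linalg.norm(b-c))
print("yaw from back",np.degrees(np.arctan2(a[1]-c[1],a[0]-c[0]))-90,"right",np.degrees(np.arctan2(c[1]-b[1],c[0]-b[0])))
# base inner edges
print("base", f((424,460),0))
print("bot front w2",f((64,217),70),f((241,213),70),"cap top w2",f((139,72),122))
P,R=ld("w1.npz");g=lambda u,z:p2w((u[0]*.64,u[1]*.64),z,P,R)
q=np.array([g(u,70) for u in [(339,155),(432,149),(436,268),(349,272)]]);print(q,q.mean(0))
print("cap top w1",g((386,219),122))
for i,j in [(0,1),(3,2)]: print(np.degrees(np.arctan2(*(q[j]-q[i])[[1,0]])),np.linalg.norm(q[j]-q[i]))
for i,j in [(3,0),(2,1)]: print(np.degrees(np.arctan2(*(q[j]-q[i])[[1,0]]))-90,np.linalg.norm(q[j]-q[i]))
```

```text
wall [ 537.6 -140.6   28. ] [ 563.9 -277.5   28. ] [ 467.4 -297.5   28. ] 139.40337155176698 98.5507483482495
yaw from back 10.874660587082175 right 11.709001101864015
base [ 566.6 -279.8    0. ]
bot front w2 [ 416.6 -178.9   70. ] [ 478.9 -177.4   70. ] cap top w2 [ 444.6 -139.4  122. ]
[[ 411.9  -96.9   70. ]
 [ 475.   -92.7   70. ]
 [ 479.5 -174.7   70. ]
 [ 417.2 -178.    70. ]] [ 445.9   -135.575   70.   ]
cap top w1 [ 445.  -134.5  122. ]
3.808048140348862 63.23962365479417
3.03209526402978 62.38733845901748
3.7390435731859384 81.27299674553657
3.1411298356361073 82.12338278468562
```

```bash
python3 -m crank '-1 45 -4 0 0 0 -1.6;-1 45 -4 0 0 0 -1.7;-1 31.5 0 0 0 0 0;-1 0 0 50 0 0 0;-1 0 0 40 0 0 0;-1 0 0 0 0 0 0;-1 0 0 0 0 0 0'
python3 -c "
from h import *
to([445.5,-137,59],93.5)"
```

```text
time_s: 5.8
ee_pos: [443.5, -137.6, 200.5]
ee_rot: [179.9, 0.1, 93.5]
force: [-0.5, 0.2, 0.5]
gripper_width: 91.1
gripper_force: 0.0
shift(tool now) [  0.6   1.6 141.5] turn [0.15 0.05 0.03]
```

```bash
python3 -m crank '-1 0 1.6 40 0 0 0;-1 0 0 40 0 0 0;-1 0 0 30 0 0 0;-1 0 0 20 0 0 0;-1 0 0 10 0 0 0;-1 0 0 0 0 0 0;-1 0 0 0 0 0 0' 15
python3 -m crank '0 0 0 0 0 0 0;1 0 0 0 0 0 0;1 0 0 0 0 0 0;1 0 0 0 0 0 0;1 0 0 0 0 0 0;1 0 0 0 0 0 0' 15
```

```text
time_s: 6.68
ee_pos: [445.1, -137.8, 60.1]
ee_rot: [179.9, 0.1, 93.5]
force: [0.7, -0.2, -0.6]
gripper_width: 90.9
gripper_force: 0.0
time_s: 7.42
ee_pos: [444.6, -137.6, 59.2]
ee_rot: [179.9, 0.0, 93.5]
force: [1.8, 0.8, 1.5]
gripper_width: 64.4
gripper_force: 14.9
```

```bash
python3 -m crank '1 -10 6 0 0 0 0;1 -18 10.7 0 0 0 0;1 -18 10.7 0 0 0 0;1 -18 10.7 0 0 0 0;1 -18 10.7 0 0 0 0;1 -18 10.7 0 0 0 -1.6;1 0 0 0 0 0 -3;1 0 0 0 0 0 -3.2;1 0 0 0 0 0 0;1 0 0 0 0 0 0' 30
python3 - <<'E'
from h import *
P,R=pose();np.savez("w3.npz",P=P,q=R.as_quat())
im=grab_frame("wrist");cv2.imwrite("pics/w3.png",cv2.resize(im,(800,600)))
to([524.4,-243,59],101.3)
E
```

```text
time_s: 8.68
ee_pos: [509.2, -233.5, 59.1]
ee_rot: [-179.9, -0.0, 101.3]
force: [-0.9, 0.9, 5.5]
gripper_width: 64.0
gripper_force: 29.9
shift(tool now) [-12.3  13.1   0.1] turn [-0.05 -0.02 -0.01]
```

View pics/w3.png

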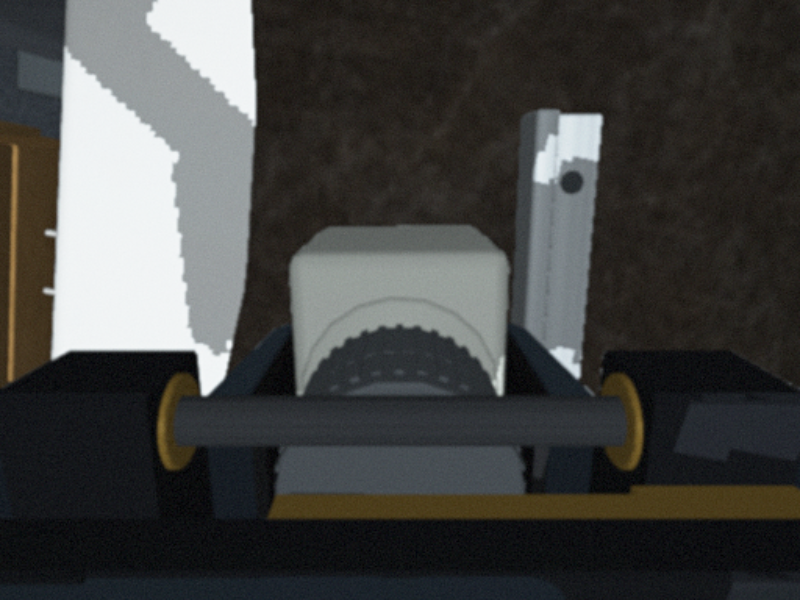

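The bottle is gripped and square (64 mm), with the back wall parallel to its right at column ~535. I close on the walls in small steps and watch the force.

```bash
python3 -m crank '1 0 5 0 0 0 0;1 0 5 0 0 0 0;1 0 0 0 0 0 0'; python3 -m crank '1 0 1.5 0 0 0 0;1 0 0 0 0 0 0';python3 -m crank '1 0 1.5 0 0 0 0;1 0 0 0 0 0 0';python3 -m crank '1 0 1.5 0 0 0 0;1 0 0 0 0 0 0'
```

```text
time_s: 9.1
ee_pos: [515.6, -231.9, 59.2]
ee_rot: [-179.5, -0.1, 101.3]
force: [-10.1, -2.6, 11.7]
gripper_width: 63.9
gripper_force: 29.9
time_s: 9.35
ee_pos: [515.7, -231.8, 59.3]
ee_rot: [-179.4, -0.1, 101.4]
force: [-13.1, -3.1, 14.5]
gripper_width: 64.0
gripper_force: 29.9
time_s: 9.6
ee_pos: [517.6, -231.4, 59.3]
ee_rot: [-179.4, -0.1, 101.3]
force: [-11.2, -3.4, 14.4]
gripper_width: 63.8
gripper_force: 29.9
time_s: 9.85
ee_pos: [518.9, -231.1, 59.3]
ee_rot: [-179.4, -0.1, 101.3]
force: [-12.4, -3.6, 14.7]
gripper_width: 63.6
gripper_force: 29.9
```

```bash
python3 -m crank '1 -5 0 0 0 0 0;1 -4 0 0 0 0 0;1 0 0 0 0 0 0'; python3 -m crank '1 -1.5 0 0 0 0 0;1 0 0 0 0 0 0';python3 -m crank '1 -1.5 0 0 0 0 0;1 0 0 0 0 0 0'
```

```text
time_s: 10.22
ee_pos: [522.6, -237.1, 59.3]
ee_rot: [-179.7, -0.4, 101.2]
force: [-6.2, 7.2, 12.1]
gripper_width: 64.0
gripper_force: 29.9
time_s: 10.48
ee_pos: [522.7, -237.4, 59.4]
ee_rot: [-179.7, -0.5, 101.2]
force: [-7.0, 11.0, 14.3]
gripper_width: 64.0
gripper_force: 29.9
time_s: 10.72
ee_pos: [523.7, -239.4, 59.3]
ee_rot: [-179.8, -0.4, 101.2]
force: [-5.9, 10.0, 12.5]
gripper_width: 64.0
gripper_force: 29.9
```

```bash
python3 -m crank '1 0 0 -1 0 0 0;1 0 0 0 0 0 0;1 0 0 0 0 0 0';python3 -m crank '1 0 0 -1 0 0 0;1 0 0 0 0 0 0;1 0 0 0 0 0 0'; python3 -c "
from h import *
to([524.4,-243,59],101.3)"
```

```text
time_s: 11.1
ee_pos: [524.4, -241.0, 59.3]
ee_rot: [-179.8, -0.2, 101.2]
force: [-3.7, 4.9, 4.0]
gripper_width: 63.8
gripper_force: 29.9
time_s: 11.48
ee_pos: [525.2, -242.5, 59.7]
ee_rot: [-179.9, -0.1, 101.3]
force: [-2.3, -0.0, -8.0]
gripper_width: 63.7
gripper_force: 29.9
shift(tool now) [-0.3 -0.8  0.7] turn [-0.14 -0.08 -0.01]
```

```bash
python3 -m crank '1 0 2 0 0 0 0;1 0 0 0 0 0 0;1 0 0 0 0 0 0';python3 -m crank '1 0 2 0 0 0 0;1 0 0 0 0 0 0;1 0 0 0 0 0 0';python3 -m crank '1 -2 0 0 0 0 0;1 0 0 0 0 0 0;1 0 0 0 0 0 0';python3 -m crank '1 -2 0 0 0 0 0;1 0 0 0 0 0 0;1 0 0 0 0 0 0'
```

```text
time_s: 11.85
ee_pos: [525.4, -242.3, 59.9]
ee_rot: [-179.7, -0.1, 101.3]
force: [-6.0, -3.0, -7.4]
gripper_width: 64.1
gripper_force: 29.9
time_s: 12.22
ee_pos: [525.6, -242.1, 59.9]
ee_rot: [-179.5, -0.1, 101.3]
force: [-11.8, -3.5, -3.6]
gripper_width: 64.0
gripper_force: 29.9
time_s: 12.6
ee_pos: [525.7, -242.6, 59.8]
ee_rot: [-179.4, -0.3, 101.3]
force: [-9.9, 0.3, -3.0]
gripper_width: 63.8
gripper_force: 29.9
time_s: 12.98
ee_pos: [525.8, -243.4, 59.6]
ee_rot: [-179.4, -0.4, 101.3]
force: [-10.4, 4.1, -2.9]
gripper_width: 63.9
gripper_force: 29.9
```

```bash
python3 -m crank '1 -2 0 0 0 0 0;1 0 0 0 0 0 0;1 0 0 0 0 0 0';python3 -m crank '1 -2 0 0 0 0 0;1 0 0 0 0 0 0;1 0 0 0 0 0 0';python3 -m crank '1 0 0 1 0 0 0;1 0 0 0 0 0 0;1 0 0 1 0 0 0;1 0 0 0 0 0 0'
```

```text
time_s: 13.35
ee_pos: [526.1, -244.8, 59.7]
ee_rot: [-179.4, -0.5, 101.3]
force: [-9.6, 5.7, -1.5]
gripper_width: 63.8
gripper_force: 29.9
time_s: 13.72
ee_pos: [526.2, -245.1, 59.8]
ee_rot: [-179.4, -0.7, 101.2]
force: [-10.6, 9.8, 1.0]
gripper_width: 64.2
gripper_force: 29.9
time_s: 14.22
ee_pos: [526.2, -245.1, 59.6]
ee_rot: [-179.4, -0.7, 101.2]
force: [-14.4, 12.1, 12.2]
gripper_width: 64.0
gripper_force: 29.9
```

```bash
python3 -m crank '0.2 0 0 0 0 0 0;-0.5 0 0 0 0 0 0;-1 0 0 0 0 0 0;-1 0 0 0 0 0 0;-1 0 0 0 0 0 0';  python3 -m crank '-1 0 0 -30 0 0 0;-1 0 0 -40 0 0 0;-1 -20 -10 -40 0 0 0;-1 -30 -10 -40 0 0 0;-1 -30 -20 -30 0 0 0;-1 0 0 0 0 0 0;-1 0 0 0 0 0 0'
python3 - <<'E'
from h import *
P,R=pose();np.savez("w4.npz",P=P,q=R.as_quat())
im=grab_frame("wrist");cv2.imwrite("pics/w4r.png",im);cv2.imwrite("pics/w4.png",cv2.resize(im[:240],(800,375),interpolation=cv2.INTER_CUBIC))
print(P,R.as_euler("xyz",degrees=True))
for n in ["corner","cap_mid"]:
    print(n,[(np.round(r["point"]).tolist(),round(r["p"],2)) for r in models.search_frame(n,"wrist")])
E
```

```text
time_s: 14.85
ee_pos: [532.9, -250.2, 59.7]
ee_rot: [179.9, 0.1, 101.3]
force: [-0.3, -0.5, 1.1]
gripper_width: 90.9
gripper_force: 0.0
time_s: 15.72
ee_pos: [508.0, -335.4, 238.3]
ee_rot: [-180.0, -0.1, 101.3]
force: [0.6, -0.6, -0.3]
gripper_width: 91.2
gripper_force: 0.0
[ 507.99091729 -335.3870692   238.25007821] [-1.79991864e+02 -6.83642336e-02  1.01287129e+02]
corner [([516.0, -253.0, 67.0], 0.75), ([554.0, -266.0, 7.0], 0.65)]
cap_mid [([524.0, -237.0, 125.0], 0.55)]
```

View pics/w4.png

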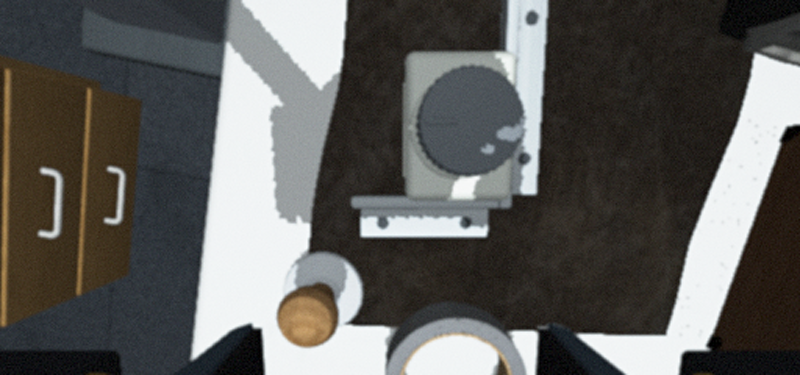

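The bottle now stands in the corner looking flush, with the cap centre at about (470,119). I zoom in to check the gaps.

Run:
```python
from h import *
d=np.load("w4.npz");P,R=d["P"],Ro.from_quat(d["q"])
print("cap",p2w((470*.64,119*.64),122,P,R))
im=cv2.imread("pics/w4r.png");cv2.imwrite("pics/w4z.png",cv2.resize(im[25:155,215:355],None,fx=4.5,fy=4.5,interpolation=cv2.INTER_CUBIC))
```

```text
cap [ 524.  -242.1  122. ]
```

View pics/w4z.png

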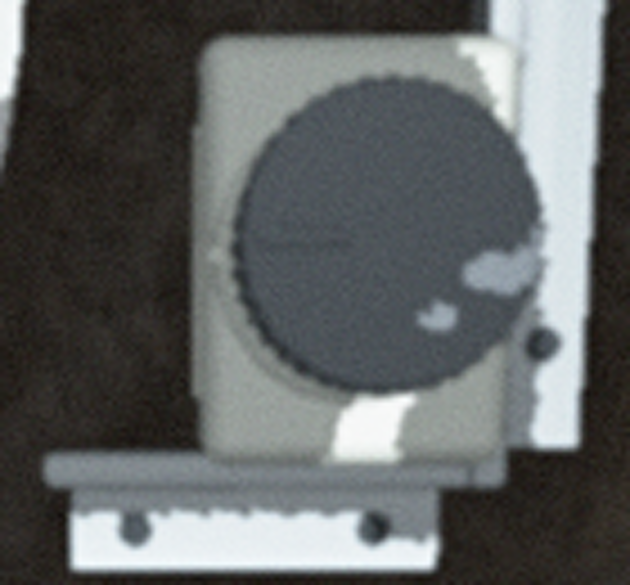

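Run:
```python
from h import *
d=np.load("w4.npz");P,R=d["P"],Ro.from_quat(d["q"])
f=lambda u,z:p2w(((u[0]+.5)/4.5+214.5,(u[1]+.5)/4.5+24.5),z,P,R)
c=np.array([564,-278,0]);Rc=Ro.from_euler("z",11.3,degrees=True)
g=lambda u,z:print(u,z,f(u,z),Rc.inv().apply(f(u,z)-c).round(1))
g((55,452),28);g((150,453),28) # right wall inner top edge
g((489,10),28) # back wall inner top edge
for u in [(205,462),(500,462),(205,36),(518,36),(202,250)]: g(u,70)
```

```text
(55, 452) 28 [ 468.7 -296.4   28. ] [-97.1   0.6  28. ]
(150, 453) 28 [ 490.6 -292.3   28. ] [-74.8   0.4  28. ]
(489, 10) 28 [ 545.5 -183.8   28. ] [ 0.3 96.  28. ]
(205, 462) 70 [ 502.6 -289.1   70. ] [-62.4   1.1  70. ]
(500, 462) 70 [ 562.9 -277.1   70. ] [-0.9  1.1 70. ]
(205, 36) 70 [ 486.4 -208.7   70. ] [-62.5  83.2  70. ]
(518, 36) 70 [ 546.3 -196.8   70. ] [-1.4 83.1 70. ]
(202, 250) 70 [ 493.7 -247.9   70. ] [-63.   43.3  70. ]
```

The bottle is flush: its centre is at about (-32, 42) in the corner frame and (524.4,-243) in the world. Next I go over the cap.

```bash
python3 -c "
from h import *
to([524.4,-242.8,100],101.3)"
```

```text
shift(tool now) [ 86.6  34.4 137.7] turn [-0.08 -0.12  0.07]
```

```bash
python3 -m crank '-1 45 17 0 0 0 0;-1 41.5 17.4 0 0 0 0;-1 0 0 35 0 0 0;-1 0 0 35 0 0 0;-1 0 0 0 0 0 0;-1 0 0 0 0 0 0'
python3 -c "
from h import *
to([524.4,-242.8,100],101.3)"
```

```text
time_s: 16.62
ee_pos: [525.6, -244.3, 169.8]
ee_rot: [179.9, 0.0, 101.3]
force: [-0.1, 0.5, 0.5]
gripper_width: 91.1
gripper_force: 0.0
shift(tool now) [ 1.7 -0.9 69.8] turn [0.06 0.03 0.03]
```

```bash
python3 -m crank '-1 1.3 -0.9 30 0 0 0;-1 0 0 25 0 0 0;-1 0 0 14 0 0 0;-1 0 0 0 0 0 0;-1 0 0 0 0 0 0' 8; python3 -m crank '0 0 0 0 0 0 0;1 0 0 0 0 0 0;1 0 0 0 0 0 0;1 0 0 0 0 0 0;1 0 0 0 0 0 0;1 0 0 0 0 0 0' 8;python3 -m crank '1 0 0 0 0 0 0;1 0 0 0 0 0 0' 40
```

```text
time_s: 17.25
ee_pos: [524.7, -243.7, 101.2]
ee_rot: [179.9, 0.1, 101.3]
force: [-0.1, -0.0, -0.0]
gripper_width: 90.9
gripper_force: 0.0
time_s: 18.0
ee_pos: [523.8, -243.2, 100.0]
ee_rot: [180.0, -0.0, 101.3]
force: [0.9, -0.6, 0.9]
gripper_width: 51.5
gripper_force: 8.0
time_s: 18.25
ee_pos: [523.8, -243.2, 100.0]
ee_rot: [180.0, 0.0, 101.3]
force: [0.1, 0.9, 1.2]
gripper_width: 51.3
gripper_force: 40.0
```

Gripped at 51.3 mm and centred. Now I press down.

```bash
python3 -m crank '1 0 0 2 0 0 0;1 0 0 2 0 0 0;1 0 0 2 0 0 0;1 0 0 1 0 0 0;1 0 0 0 0 0 0;1 0 0 0 0 0 0';python3 -m crank '1 0 0 1 0 0 0;1 0 0 0 0 0 0'
```

```text
time_s: 19.0
ee_pos: [523.9, -243.2, 93.7]
ee_rot: [180.0, 0.0, 101.3]
force: [-0.8, 1.1, 8.1]
gripper_width: 51.2
gripper_force: 40.0
time_s: 19.25
ee_pos: [523.9, -243.2, 93.3]
ee_rot: [180.0, 0.0, 101.3]
force: [-2.2, 1.6, 10.7]
gripper_width: 51.4
gripper_force: 40.0
```

```bash
python3 -m crank '1 -0.7 0.7 0.7 0 0 0;1 0 0 0 0 0 -4;1 0 0 0 0 0 -6;1 0 0 0 0 0 -6;1 0 0 0 0 0 -6;1 0 0 0 0 0 0';python3 -c "
from h import *
print(np.round(env.state()['torque'],2))"
```

```text
time_s: 20.0
ee_pos: [525.8, -244.3, 93.3]
ee_rot: [179.9, 0.2, 123.3]
force: [-0.6, -0.1, 11.9]
gripper_width: 51.1
gripper_force: 40.0
[0.16 0.23 0.07]
```

```bash
python3 -m crank '1 0 0 0 0 0 -7;1 0 0 0 0 0 -7;1 0 0 0 0 0 -7;1 0 0 0 0 0 -7;1 0 0 0 0 0 -7;1 0 0 0 0 0 -7;1 0 0 0 0 0 -4;1 0 0 0 0 0 0';python3 - <<'E'
from h import *
print(np.round(env.state()['torque'],2),np.round(env.state()['qpos'],0))
P,R=pose();im=grab_frame("wrist");cv2.imwrite("pics/w5.png",cv2.resize(im,(800,600)))
E
```

```text
time_s: 21.0
ee_pos: [527.2, -244.0, 93.3]
ee_rot: [180.0, 0.4, 169.3]
force: [2.0, 1.7, 9.9]
gripper_width: 51.2
gripper_force: 40.0
[ 0.44 -0.35  0.03] [ -26.   25.  100.    0.   55. -105.]
```

View pics/w5.png

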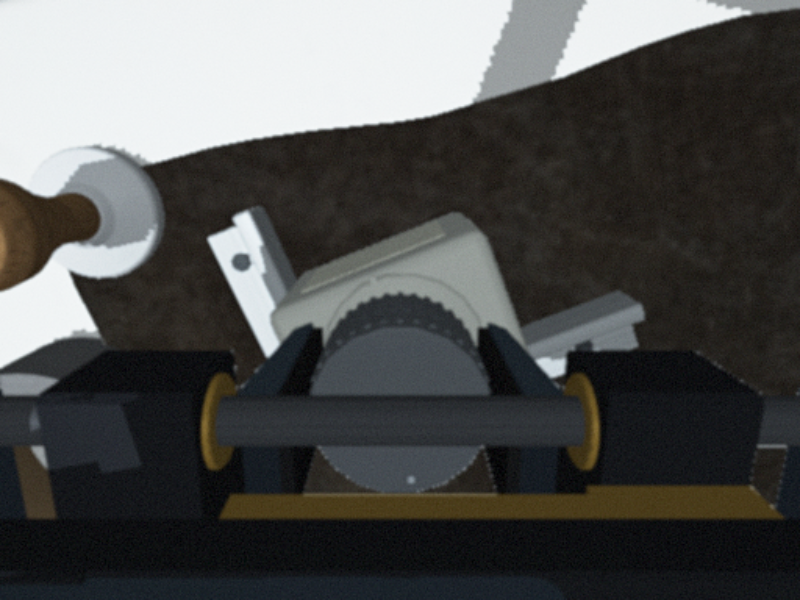

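Bottle still flush and the cap is turned 68°. Lifting.

```bash
python3 -m crank '1 1.2 0 -3 0 0 0;1 0 0 -3 0 0 0;1 0 0 -2 0 0 0;1 0 0 -2 0 0 0;1 0 0 0 0 0 0';python3 -m crank '1 0 0 -3 0 0 0;1 0 0 -3 0 0 0;1 0 0 0 0 0 0'
```

```text
time_s: 21.68
ee_pos: [522.9, -243.4, 100.6]
ee_rot: [180.0, -0.1, 169.3]
force: [2.1, -0.2, -0.7]
gripper_width: 51.2
gripper_force: 40.0
time_s: 22.05
ee_pos: [523.3, -243.4, 107.3]
ee_rot: [180.0, -0.0, 169.3]
force: [1.4, 1.4, -1.3]
gripper_width: 51.0
gripper_force: 40.0
```

Cap is coming off freely.

```bash
python3 -m crank '1 0 0 -5 0 0 0;1 0 0 -5 0 0 0;1 0 0 -8 0 0 0;1 0 0 -12 0 0 0;1 0 0 -14 0 0 0;1 0 0 -14 0 0 0;1 0 0 -10 0 0 0;1 0 0 -4 0 0 0;1 0 0 0 0 0 0;1 0 0 0 0 0 0'
python3 - <<'E'
from h import *
P,R=pose();im=grab_frame("wrist");b=grab_frame("scene")
cv2.imwrite("pics/w6.png",np.hstack([im,cv2.resize(b[190:290,230:350],(461,384))])[:, :][:, :].astype("uint8")) 
x=cv2.imread("pics/w6.png");cv2.imwrite("pics/w6.png",cv2.resize(x,(800,int(800*384/973))))
E
```

```text
time_s: 23.3
ee_pos: [523.0, -243.4, 178.6]
ee_rot: [180.0, -0.1, 169.3]
force: [-1.1, -0.6, -1.1]
gripper_width: 51.3
gripper_force: 40.0
```

View pics/w6.png

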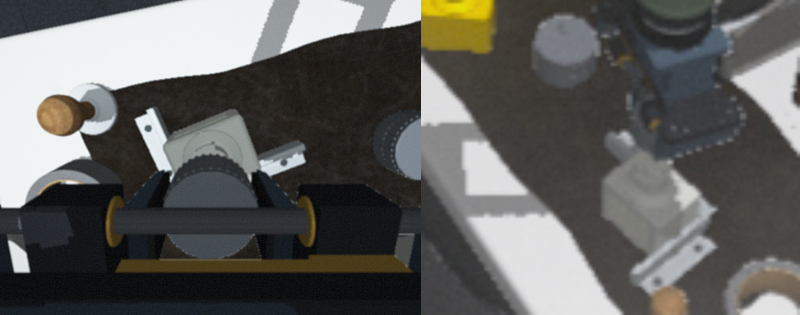

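The cap is held and the bottle is in the corner. One last overlay check that it is still flush.

Run:
```python
from h import *
P,R=pose();im=grab_frame("wrist");im=cv2.resize(im[110:240,130:400],None,fx=2.9,fy=2.9,interpolation=cv2.INTER_CUBIC)
c=np.array([564,-278,0]);Rc=Ro.from_euler("z",11.3,degrees=True)
for pts,col in [([(-64,0,70),(-64,84,70),(0,84,70),(0,0,70)],(0,0,255)),([(-100,0,28),(0,0,28),(0,140,28)],(0,255,0))]:
    q=np.array([(w2p(c+Rc.apply(p),P,R)-[130,110])*2.9 for p in pts]);cv2.polylines(im,[q.round().astype(int)],len(pts)==4,col,1)
cv2.imwrite("pics/w7.png",im)
```

```text
(no output)
```

View pics/w7.png

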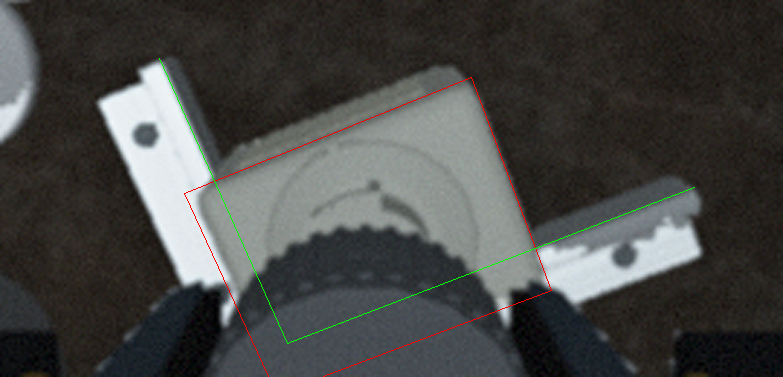

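The bottle sits within about 1–2 mm of both walls and square, inside the tolerance. Handing in.

```bash
python3 -c "
from workcell import env
print(env.job_done())"
```

```text
the job is handed in; nothing more can be done
None
```

The job is handed in (no verdict was returned): the cap is off and held level about 79 mm above where it sat, the bottle stands square within about 2 mm of both corner walls, and no bystander was touched.

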